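# Clamp the lid of a seed tub

## Task

Close the clamp on the white seed tub: push the orange strap round with the outside of a finger until it lies fully across the lid and reaches its stop under the red lever, and only then push the red cam lever fully down. Only touch and push: do not pinch the strap or the lever between the fingers, do not shift or lift the lid, leave the jar, bottle, jug and tin alone, and finish with the hand clear.

Things in the scene. Friction and masses are not known exactly. Their poses are not given: they have to be found in the camera images.
- stand: Fixed clamp stand: plywood board 200 (x) x 360 (y) x 12 mm that carries a round white ribbed tub (rim 190 mm across, rim 110 mm above the table), a blue pivot post with a steel bolt (bolt top 152 mm above the table) at its +y end and a blue keeper post at its -y end. Origin: centre of the board's underside, on the table, below the tub's centre. z up. It stands at any of many places and yaws. All 'stand x / y / z' below are in this frame, in mm.
- pivot (a point): Axis of the strap's upright pivot bolt at half the strap's height: stand (0, 115, 134).
- strap (a joint): Angle (rad) of the orange strap about its upright pivot bolt. 0 = home: the strap lies across the lid, pointing along stand -y, on its hard stop with its free end under the red lever. It grows to 1.7 as the strap opens towards stand -x (at 1.57 it points along stand -x from the pivot). In stand axes the strap points from the pivot along (-sin a, -cos a); the side it is pushed on to close it faces (-cos a, +sin a). It stays where it is left; about 0.15 N m of friction.
- strap_mid (a point): Point on the strap's centre line 120 mm from the pivot, at half its height: the place to push (over the lid's centre when home). The strap is 28 mm wide over its black edge strips (strap_c2 on the side that is pushed, strap_c3 on the other) and 20 mm high, its underside 124 and top 144 mm above the table (10 mm above the lid's top); it reaches 235 mm from the pivot. A black rubber foot, 30 mm across, hangs 7 mm below it 115 mm from the pivot.
- lever (a joint): Angle (rad) of the red cam lever about its level hinge (parallel to stand x) on the keeper post. 0 = straight up, 1.5 = fully down on its hard stop, where it points almost level away from the tub (stand -y). In the plane (outward = stand -y, up) it points along (sin, cos). It stays where it is left; about 0.22 N m of friction.
- lever_hinge (a point): Middle of the lever's hinge axis: stand (0, -125, 164). Two steel cheeks, 48 mm apart over all, stand beside it from stand y -114 to -148, up to 178 mm above the table.
- lever_push (a point): Place to push on the lever: on its red face that looks towards the tub (upwards when it is down), 65 mm from the hinge axis and 6 mm off the lever's centre line. The lever is 30 mm wide, 15 mm thick, reaches 101 mm from the hinge axis, with a red core (lever_c1, its front) and black strips on its two sides (lever_c2, lever_c3) and on its back, away from the tub (lever_c4).
- lid: Loose cream lid, disc 168 mm across and 12 mm thick, lying in the tub's rim, top 114 mm above the table (4 mm above the rim), with a black knob 18 mm across and 22 mm high 58 mm from its centre on the stand +x side. Origin: centre of its underside.
- jar: Loose amber glass jar with a brass-coloured cap, 72 mm across, 110 mm high. Origin: centre of its underside.
- bottle: Loose clear bottle with a white cap, 60 mm across, 160 mm high. Origin: centre of its underside.
- jug: Loose clear measuring jug with a handle, 76 mm across, 85 mm high. Origin: centre of its underside.
- tin: Loose small aluminium tin, 56 mm across, 60 mm high; it stands on the table on the side from which the strap swings, and the strap passes over it. Origin: centre of its underside.
Things that resemble listed ones, but are neither listed nor needed, are in the scene too. Leave any green look-alike of the jug alone.

How it is judged:
On the way, in this order (a step that is already met when the one before it is completed fails the run):
1. the strap lies fully across the lid at its stop while the lever is still up (value of joint strap below 0.06 rad and value of joint lever below 0.8 rad), for 0.2 s.
2. the lever is fully down (value of joint lever above 1.4 rad), for 0.2 s.
At the end, for the whole second after the job is handed in: Strap within 0.06 rad of home, lever past 1.4 rad (down is 1.5) and still, lid flat in the rim (within 9 mm of centre in x and y, tilt under 0.06 rad), jar, bottle, jug and tin upright (0.15 rad) within 30 mm of where they stood (value of joint strap below 0.06 rad and value of joint lever above 1.4 rad and velocity of joint lever below 0.05 rad/s and x of lid in the frame of stand between -0.009 and 0.009 m and y of lid in the frame of stand between -0.009 and 0.009 m and angle between lid's own z axis and vertical below 0.06 rad and distance of each of jar, bottle, jug, tin from where it was at the start of the episode below 0.03 m and angle between each of jar, bottle, jug, tin's own z axis and vertical below 0.15 rad); the robot touches nothing.
It fails at once if the lever is pushed down (past 0.8 rad) before the strap is home (within 0.1 rad) (value of joint lever above 0.8 rad and value of joint strap above 0.1 rad).
It fails at once if the strap is pinched: both of its edges pressed by the fingers at once (contact force between the fingers and strap_c2 above 2 N and contact force between the fingers and strap_c3 above 2 N).
It fails at once if the lever is pinched: both of its sides pressed by the fingers at once, or its front and back ((contact force between the fingers and lever_c2 above 2 N and contact force between the fingers and lever_c3 above 2 N) or (contact force between the fingers and lever_c1 above 2 N and contact force between the fingers and lever_c4 above 2 N)).
It fails at once if the lid is lifted, tilted or shifted out of its seat (height (world z) of lid above 0.108 m or angle between lid's own z axis and vertical above 0.1 rad or horizontal distance between lid and stand above 0.015 m).
It fails at once if the jar, bottle, jug or tin is moved more than 30 mm, lifted or knocked over (distance of any of jar, bottle, jug, tin from where it was at the start of the episode above 0.03 m or angle between any of jar, bottle, jug, tin's own z axis and vertical above 0.4 rad).
It also fails if it takes over 51 s, if anything falls off the work surface, if the arm or the gripper's body presses on something with over 40 N, if the wrist force passes 120 N, or if a joint passes its speed limit or range.

## Robot

A 7-joint arm with a two-finger parallel gripper is mounted at the origin on the work surface. World frame = base frame: x ahead of the robot, y to its left, z up, the work surface at z = 0. Lengths are in m, angles in rad, forces in N, time in s.
With the tool pointing down it reaches from about 0.425 to 0.875 m from the base axis. Payload 4.7 kg.
Tool frame: the origin (TCP) lies where the fingers leave the gripper's body, on its centre line; the fingertips stand 70 mm ahead of it and the grasp point (between the pads) lies 51 mm ahead of it; z points along the fingers, y is the line along which they close (so a half turn about z gives the same grasp; the last joint's range is limited). The gripper opens to 87 mm and grips with 3 to 60 N. Pads are 19 mm wide; open, the fingers measure 117 mm over their backs; the gripper's body (75 mm by 190 mm) begins 51 mm behind the grasp point.
Start: joints at [1.351, 0.321, -0.07, 1.45, 0.023, 1.371, -0.057], TCP at [0.151, -0.632, 0.292] pointing down, gripper open.
Joint ranges: [-2.86, 2.86], [-0.3, 2.09], [-1.38, 1.24], [0.06, 2.45], [-1.56, 4.7], [0.09, 2.05], [-2.69, 2.69]. Speed limits (rad/s): [2.57, 2.57, 3.14, 3.14, 3.14, 3.14, 3.14].

## Interface

Orientations are given as a rotation vector (axis times angle).
In Python, from bench import get_state, get_image, get_calibration, close_job gives the robot as it stands.
- The arm moves only by the tool send_rows, never from a script. Its argument "rows" is a list of rows, each an object of numbers: "hand": the finger opening in mm, from 0 to 87; "x", "y", "z": the shift along the world's x, y, z in mm; "roll": the turn about the world's z in degrees. A call has 1 to 10 rows; each row shifts and turns the commanded pose from where the row before left it; what a row does not reach is not made up. A row lasts 1/10 s, in which the tool goes at most 50 mm and 8.59 degrees, less where a joint would pass 70% of its speed; a pose out of reach is approached as far as the arm can. A call is refused whole if a number of a shift passes 50 or a number of a turn 8.59, either way. A call with a gripper value outside its range is refused whole. The fingers move at their own pace and stop on an object; "force" is the grip in N (left out, the last holds). Time passes only in rows, so rows that do not move let the fingers close. It gives the time, the measured TCP pose, the force, the opening and the grip force at its end, in the units of the state.
- get_state(): the state, without advancing time (a new reading comes with each control period).
- get_image(name): name is "side" or "top" or "wrist"; returns the picture (384x512x3 uint8, blue, green, red); there is no depth.
- get_calibration(name): a dict with "mtx" (3x3 intrinsics, pixels), "D" ([k1, k2, p1, p2, k3] as OpenCV has them; the pictures are not rectified), "world_from_camera" (4x4, takes a point from camera to world coordinates). Camera axes: x right, y down, z forward; pixel columns grow to the right and rows downward; lengths in m; the calibration is good to about 2 mm. A picture is of the moment at which its call begins: read the wrist's pose just before it. get_calibration takes no time and is no camera call; for the wrist camera it gives the pose at the moment of the call.
- close_job(): hands the job in; it is judged then, once.
The state is a dict: "time": time; "joint_positions": joint angles; "qd": joint speeds; "joint_torque": joint torques, N m; "position": TCP position; "tool_rot": TCP orientation; "ft_force": force on the tool from outside, world axes, zero at the start; "torque": the same for the moment, N m; "grip_width": opening from 0.0 (shut) to 1.0 (fully open); "grip_force": force on a finger pad.
Only numpy, scipy, OpenCV 4.12 (cv2) and the standard library are available. Lean on these libraries where they do the work, as an engineer would, in place of code of your own. Each camera call takes 0.05 s, during which the arm holds its last target. There are 200 camera calls.

## Working session

There is one attempt and no reset: what is moved stays moved. The work goes in short steps, Python scripts to look and compute and a tool call to move; the robot and the scene stay as the last step left them, time stands still between calls to the robot, and variables do not carry over. Pictures are saved under pics/ and viewed, at most 10 in all, crops included, and the job is handed in when it is done.

Besides the shell and the picture viewer there is one more tool, called after "Emit:" as a command line: name --argument value ..., lists and objects as JSON in quotes. send_rows: Moves the arm, as the interface text tells. Its arguments: {"type":"object","properties":{"rows":{"type":"array","items":{"type":"object","properties":{"hand":{"type":"number"},"x":{"type":"number"},"y":{"type":"number"},"z":{"type":"number"},"roll":{"type":"number"}}}},"force":{"type":"number"}},"required":["rows"]}

```bash
mkdir -p pics; python3 - <<'E'
from bench import *
import cv2,numpy as np
s=get_state();print(s['time'],s['position'],s['tool_rot'],s['grip_width'])
for n in("side","top"):
    cv2.imwrite(f"pics/{n}0.png",get_image(n));c=get_calibration(n);print(n,np.round(c['mtx'],1).tolist(),np.round(c['D'],3),np.round(c['world_from_camera'],3).tolist())
E
```

```text
0.0 [ 0.15045638 -0.63192789  0.29117955] [-3.11832794e+00 -3.66251598e-01  4.62480774e-04] 1.00631028256711
side [[426.3, 0.0, 255.7], [0.0, 426.3, 192.9], [0.0, 0.0, 1.0]] [-0.137  0.     0.     0.     0.   ] [[-0.689, -0.501, 0.524, 0.154], [-0.724, 0.497, -0.478, 0.438], [-0.021, -0.709, -0.705, 0.78], [0.0, 0.0, 0.0, 1.0]]
top [[419.5, 0.0, 254.1], [0.0, 419.5, 190.7], [0.0, 0.0, 1.0]] [-0.15  0.    0.    0.    0.  ] [[0.035, -0.976, 0.216, 0.397], [-0.999, -0.033, 0.013, -0.018], [-0.005, -0.217, -0.976, 1.213], [0.0, 0.0, 0.0, 1.0]]
```

View pics/side0.png

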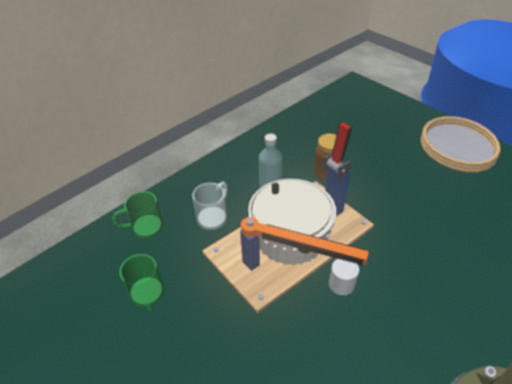

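View pics/top0.png

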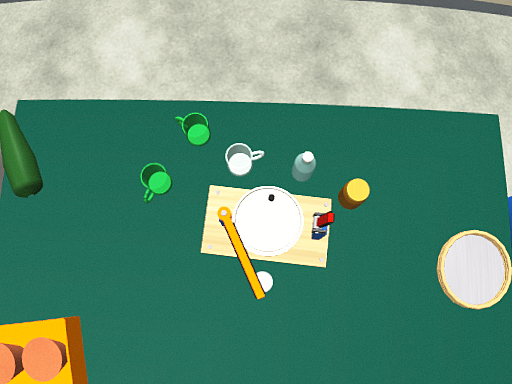

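The top view shows the bolt at (224,213), strap tip (262,296), lid knob (271,198), lever (325,219) and tin (264,281). The board corners are at (210,186), (331,199), (326,267) and (201,253). The jug, bottle and jar are on the far side. The clear jug is at (240,158); the green ones are look-alikes.

```bash
cat > h.py <<'E'
from bench import *
import cv2,numpy as np
from scipy.optimize import least_squares
def ray(n,p,z,c=None):
    c=c or get_calibration(n);T=np.array(c['world_from_camera'])
    u=cv2.undistortPoints(np.array([[p]],float),np.array(c['mtx']),np.array(c['D']))[0,0]
    d=T[:3,:3]@[u[0],u[1],1];o=T[:3,3];return o+d*(z-o[2])/d[2]
def proj(n,P,c=None):
    c=c or get_calibration(n);T=np.linalg.inv(np.array(c['world_from_camera']))
    return cv2.projectPoints(np.array(P,float).reshape(-1,3),cv2.Rodrigues(T[:3,:3])[0],T[:3,3],np.array(c['mtx']),np.array(c['D']))[0][:,0]
def W(q,p): # stand mm -> world m
    c,s=np.cos(q[2]),np.sin(q[2]);p=np.atleast_2d(p)/1000
    return np.c_[q[0]+c*p[:,0]-s*p[:,1],q[1]+s*p[:,0]+c*p[:,1],p[:,2]]
E
python3 - <<'E'
from h import *
pts=[('top',(224,213),(0,115,152)),('side',(250,223),(0,115,152)),('top',(210,186),(100,180,12)),('top',(331,199),(100,-180,12)),('top',(326,267),(-100,-180,12)),('top',(201,253),(-100,180,12)),('top',(271,198),(58,0,136)),('side',(373,223),(-100,-180,12)),('side',(259,304),(-100,180,12)),('side',(205,250),(100,180,12)),('side',(275,186),(58,0,136))]
f=lambda q:np.concatenate([proj(n,W(q,P))[0]-p for n,p,P in pts])
best=min((least_squares(f,[.45,-.05,y],loss='soft_l1') for y in(0,1.5,3,-1.5)),key=lambda r:r.cost)
q=best.x;print(q,np.round(best.fun.reshape(-1,2),1).tolist())
t=ray('top',(262,296),.144);t2=ray('side',(366,256),.144);print('tip',t,t2)
for tt in(t,t2):
    d=tt[:2]-W(q,(0,115,0))[0,:2];c,s=np.cos(q[2]),np.sin(q[2]);l=np.array([c*d[0]+s*d[1],-s*d[0]+c*d[1]]);print('len',np.hypot(*l),'a',np.arctan2(-l[0],-l[1]))
for n,p,z in[('tin',(264,281),.06),('jar',(356,187),.11),('bottle',(308,157),.16),('jug',(240,150),.085)]:print(n,ray('top',p,z)[:2].round(3))
for nm,P in dict(pivot=(0,115,134),hinge=(0,-125,164),tub=(0,0,114),levtip=(0,-125,265)).items():print(nm,W(q,P)[0].round(3),np.hypot(*W(q,P)[0,:2]),proj('side',W(q,P)),proj('top',W(q,P)))
E
```

```text
Traceback (most recent call last):
  File "h.py", line 9, in proj
    c=c or get_calibration(n);T=np.linalg.inv(np.array(c['world_from_camera']))
           ~~~~~~~~~~~~~~~^^^
ValueError: time passes only in moves, steps and waits
```

```bash
sed -i 's/^def ray/from functools import lru_cache\nget_calibration=lru_cache(get_calibration)\ndef ray/' h.py
cat > fit.py <<'E'
from h import *
pts=[('top',(224,213),(0,115,152)),('side',(250,223),(0,115,152)),('top',(210,186),(100,180,12)),('top',(331,199),(100,-180,12)),('top',(326,267),(-100,-180,12)),('top',(201,253),(-100,180,12)),('top',(271,198),(58,0,136)),('side',(373,223),(-100,-180,12)),('side',(259,304),(-100,180,12)),('side',(205,250),(100,180,12)),('side',(275,186),(58,0,136))]
f=lambda q:np.concatenate([proj(n,W(q,P))[0]-p for n,p,P in pts])
best=min((least_squares(f,[.45,-.05,y],loss='soft_l1') for y in(0,1.5,3,-1.5)),key=lambda r:r.cost)
q=best.x;print(q,np.round(best.fun.reshape(-1,2),1).tolist())
t=ray('top',(262,296),.144);t2=ray('side',(366,256),.144);print('tip',t,t2)
for tt in(t,t2):
    d=tt[:2]-W(q,(0,115,0))[0,:2];c,s=np.cos(q[2]),np.sin(q[2]);l=np.array([c*d[0]+s*d[1],-s*d[0]+c*d[1]]);print('len',np.hypot(*l),'a',np.arctan2(-l[0],-l[1]))
for n,p,z in[('tin',(264,281),.06),('jar',(356,187),.11),('bottle',(308,157),.16),('jug',(240,150),.085)]:print(n,ray('top',p,z)[:2].round(3))
for nm,P in dict(pivot=(0,115,134),hinge=(0,-125,164),tub=(0,0,114),levtip=(0,-125,265)).items():print(nm,W(q,P)[0].round(3),np.hypot(*W(q,P)[0,:2]),proj('side',W(q,P)),proj('top',W(q,P)))
E
python3 fit.py
```

```text
[ 0.56162461 -0.04266152 -0.07591461] [[-0.3, 0.1], [1.2, -2.2], [-0.3, -0.8], [0.4, -0.6], [0.1, -0.1], [-0.5, -0.0], [-0.6, -0.8], [2.1, 0.3], [0.1, 6.6], [-2.0, 0.3], [0.8, -1.1]]
tip [ 0.3652881  -0.03304432  0.144     ] [ 0.36258776 -0.02418833  0.144     ]
len 0.23040126435899255 a 1.02144175815508
len 0.22894812589091793 a 1.0612564878063895
tin [ 0.403 -0.038]
jar [ 0.661 -0.28 ]
bottle [ 0.726 -0.142]
jug [0.763 0.041]
pivot [0.57  0.072 0.134] 0.5748739573265963 [[251.43099124 226.81777499]] [[224.19536906 214.26972387]]
hinge [ 0.552 -0.167  0.164] 0.576934333646959 [[336.02822021 164.06825066]] [[317.51918301 222.61093775]]
tub [ 0.562 -0.043  0.114] 0.5632425811973271 [[293.44250859 206.50244365]] [[267.86328026 220.23390213]]
levtip [ 0.552 -0.167  0.265] 0.576934333646959 [[341.34676965 126.69021251]] [[323.79929109 216.34163097]]
```

The fit holds to about 1–2 px apart from one side-view corner. It gives the stand at (0.562, -0.043) with yaw -0.076, the strap at about 1.04 rad (length reads 0.230, 0.235 expected) and the lever upright. I'll close the hand and go above the pushing side.

Emit:
send_rows --rows '[{"hand": 0,"x": 43,"y": 40,"z": 7},{"hand": 0,"x": 43,"y": 40,"z": 7},{"hand": 0,"x": 43,"y": 40,"z": 7},{"hand": 0,"x": 43,"y": 40,"z": 7},{"hand": 0,"x": 43,"y": 40,"z": 7},{"hand": 0,"x": 43,"y": 40,"z": 7},{"hand": 0,"x": 43,"y": 40,"z": 7},{"hand": 0},{"hand": 0}]' --force 10

```text
schema error: expected keys hand, x, y, z, roll
```

Emit:
send_rows --rows '[{"hand": 0,"y": 43,"x": -1,"roll": 1.2},{"hand": 0,"y": 43,"x": -1,"roll": 1.2},{"hand": 0,"y": 43,"x": -1,"roll": 1.2},{"hand": 0,"y": 43,"x": -1,"roll": 1.2},{"hand": 0,"y": 43,"x": -1,"roll": 1.2},{"hand": 0,"y": 43,"x": -1,"roll": 1.2},{"hand": 0,"y": 43,"x": -1,"roll": 1.2},{"hand": 0,"y": 43,"x": -1,"roll": 1.2},{"hand": 0,"y": 43,"x": -1,"roll": 1.2},{"hand": 0,"y": 43,"x": -1,"roll": 1.2}]'

```text
schema error: expected keys hand, x, y, z, roll
```

```bash
python3 - <<'E'
from h import *
s=get_state();print(s['time'],s['position'],s['tool_rot'],s['grip_width'],s['joint_positions'])
cv2.imwrite("pics/w1.png",get_image("wrist"))
q=[.5616,-.0427,-.0759]
for n,P in dict(pivot=(0,115,152),mid=W([0,0,0],(-103.5,54.4,144))[0]*1000).items():print(n,proj('wrist',W(q,P)))
E
```

```text
0.1 [ 0.15046163 -0.63195869  0.29129056] [-3.11846959e+00 -3.66288240e-01  4.91728440e-04] 1.0006811409828378 [ 1.35111831  0.32173538 -0.07012645  1.45153176  0.02263448  1.37082704
 -0.05690796]
pivot [[-2733.24321972 -2575.00461224]]
mid [[-1289.6876543  -1002.21716705]]
```

View pics/w1.png

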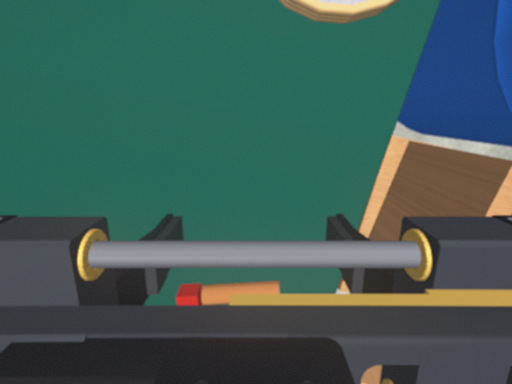

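Every row needs all five keys, so the moves were refused. The wrist view only shows the open fingers at (165,250) and (345,250) over the empty table, with a box edge at right. I'll resend the moves.

Emit:
send_rows --rows '[{"hand": 0,"x": 43,"y": 40,"z": 7,"roll": 0},{"hand": 0,"x": 43,"y": 40,"z": 7,"roll": 0},{"hand": 0,"x": 43,"y": 40,"z": 7,"roll": 0},{"hand": 0,"x": 43,"y": 40,"z": 7,"roll": 0},{"hand": 0,"x": 43,"y": 40,"z": 7,"roll": 0},{"hand": 0,"x": 43,"y": 40,"z": 7,"roll": 0},{"hand": 0,"x": 43,"y": 40,"z": 7,"roll": 0},{"hand": 0,"x": 0,"y": 0,"z": 0,"roll": 0},{"hand": 0,"x": 0,"y": 0,"z": 0,"roll": 0}]' --force 10

```text
time: 1.05
position: [0.4061, -0.3944, 0.3337]
tool_rot: [3.119, 0.372, -0.0]
ft_force: [-0.7, 0.3, -0.7]
grip_width: 0.268
grip_force: 0.0
```

Emit:
send_rows --rows '[{"hand": 0,"x": -1,"y": 43,"z": 0,"roll": 1.2},{"hand": 0,"x": -1,"y": 43,"z": 0,"roll": 1.2},{"hand": 0,"x": -1,"y": 43,"z": 0,"roll": 1.2},{"hand": 0,"x": -1,"y": 43,"z": 0,"roll": 1.2},{"hand": 0,"x": -1,"y": 43,"z": 0,"roll": 1.2},{"hand": 0,"x": -1,"y": 43,"z": 0,"roll": 1.2},{"hand": 0,"x": -1,"y": 43,"z": 0,"roll": 1.2},{"hand": 0,"x": -1,"y": 43,"z": 0,"roll": 1.2},{"hand": 0,"x": -1,"y": 43,"z": 0,"roll": 1.2},{"hand": 0,"x": -1,"y": 43,"z": 0,"roll": 1.2}]'

```text
time: 2.05
position: [0.3946, 0.0342, 0.3337]
tool_rot: [3.065, 0.686, 0.0]
ft_force: [0.7, 0.4, 0.4]
grip_width: 0.005
grip_force: 0.0
```

```bash
python3 - <<'E'
from h import *
s=get_state();print(s['time'],s['position'],s['tool_rot'],s['grip_width'],s['joint_positions'])
cv2.imwrite("pics/w2.png",get_image("wrist"))
q=[.5616,-.0427,-.0759]
for n,P in dict(pivot=(0,115,152),mid=(-103.5,54.4,144)).items():print(n,proj('wrist',W(q,P)))
E
```

```text
2.05 [0.39461766 0.03417223 0.33370964] [3.06494082e+00 6.85510689e-01 4.69377315e-04] 0.004532559732077504 [ 0.64715082 -0.28264043 -0.64802128  1.93283573 -0.16983511  1.43769261
 -1.08954584]
pivot [[313.83789183 -16.04483858]]
mid [[305.89317301 130.53575098]]
```

View pics/w2.png

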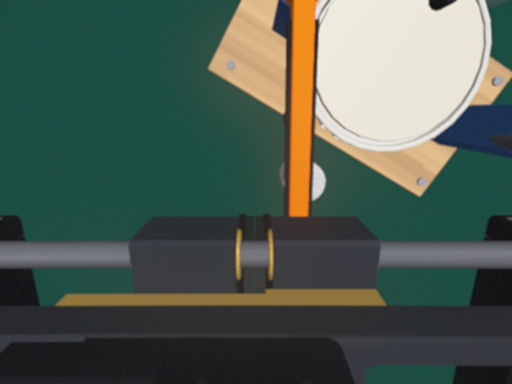

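The fingers are closed at column 255. The strap runs straight up at column 301, perpendicular to the closing line and 5 px from the prediction. The hand is on the pushing side, 173 mm from the pivot with 14 mm clearance. I'll shift towards the middle and lower.

Emit:
send_rows --rows '[{"hand": 0,"x": 22,"y": 16,"z": 0,"roll": 0},{"hand": 0,"x": 22,"y": 16,"z": 0,"roll": 0},{"hand": 0,"x": 0,"y": 0,"z": -30,"roll": 0},{"hand": 0,"x": 0,"y": 0,"z": -30,"roll": 0},{"hand": 0,"x": 0,"y": 0,"z": -30,"roll": 0},{"hand": 0,"x": 0,"y": 0,"z": -30,"roll": 0},{"hand": 0,"x": 0,"y": 0,"z": -15,"roll": 0},{"hand": 0,"x": 0,"y": 0,"z": 0,"roll": 0}]'

```text
time: 2.9
position: [0.4375, 0.0643, 0.1964]
tool_rot: [-3.064, -0.686, 0.008]
ft_force: [0.5, 0.7, -0.3]
grip_width: 0.007
grip_force: 0.0
```

```bash
cat > p.py <<'E'
from h import *
q=[.5616,-.0427,-.0759]
p=W(q,(0,115,0))[0,:2];s=get_state();print(s['position'],np.hypot(*(s['position'][:2]-p)))
# TCP path: strap contact at R, offset 29 from centre line
for a in np.arange(1.05,-.04,-.1):
    n=np.array([-np.cos(a),np.sin(a)]);d=np.array([-np.sin(a),-np.cos(a)])
    P=W(q,np.r_[np.array([0,115])+120*d+29*n,198])[0];print(round(a,2),(P*1000).round(0)[:2],'tool y deg',round(np.degrees(np.arctan2(-n[1],-n[0])+q[2]),1))
E
python3 p.py
```

```text
[0.43750192 0.06430438 0.19635457] 0.13303916855545658
1.05 [450.  47.] tool y deg -64.5
0.95 [453.  35.] tool y deg -58.8
0.85 [457.  23.] tool y deg -53.1
0.75 [462.  12.] tool y deg -47.3
0.65 [469.   1.] tool y deg -41.6
0.55 [477.  -8.] tool y deg -35.9
0.45 [485. -17.] tool y deg -30.1
0.35 [494. -25.] tool y deg -24.4
0.25 [504. -32.] tool y deg -18.7
0.15 [515. -38.] tool y deg -12.9
0.05 [526. -43.] tool y deg -7.2
```

Emit:
send_rows --rows '[{"hand": 0,"x": 6,"y": -8,"z": 0,"roll": 0},{"hand": 0,"x": 6,"y": -9,"z": 0,"roll": 0},{"hand": 0,"x": 3,"y": -12,"z": 0,"roll": 5.7},{"hand": 0,"x": 4,"y": -12,"z": 0,"roll": 5.7},{"hand": 0,"x": 5,"y": -11,"z": 0,"roll": 5.7},{"hand": 0,"x": 7,"y": -11,"z": 0,"roll": 5.7},{"hand": 0,"x": 8,"y": -9,"z": 0,"roll": 5.7},{"hand": 0,"x": 8,"y": -9,"z": 0,"roll": 5.7},{"hand": 0,"x": 0,"y": 0,"z": 0,"roll": 0}]'

```text
time: 3.8
position: [0.4876, -0.0172, 0.1996]
tool_rot: [2.728, 1.556, 0.003]
ft_force: [0.3, 0.8, 0.1]
grip_width: 0.006
grip_force: 0.0
```

Emit:
send_rows --rows '[{"hand": 0,"x": 9,"y": -8,"z": 0,"roll": 5.7},{"hand": 0,"x": 10,"y": -7,"z": 0,"roll": 5.7},{"hand": 0,"x": 11,"y": -6,"z": 0,"roll": 5.7},{"hand": 0,"x": 6,"y": -3,"z": 0,"roll": 3},{"hand": 0,"x": 5,"y": -2,"z": 0,"roll": 3},{"hand": 0,"x": 0,"y": 0,"z": 0,"roll": 0}]'

```text
time: 4.4
position: [0.5276, -0.0415, 0.1992]
tool_rot: [2.361, 2.071, 0.001]
ft_force: [0.4, 0.2, 0.6]
grip_width: 0.006
grip_force: 0.0
```

```bash
python3 - <<'E'
from h import *
s=get_state();print(s['position'],s['tool_rot'],s['ft_force'])
I=get_image("top");cv2.imwrite("pics/t2.png",cv2.resize(I[140:300,180:360],None,fx=3,fy=3,interpolation=2))
E
```

```text
[ 0.52764105 -0.04152161  0.19915206] [2.36126185e+00 2.07113588e+00 1.00637400e-03] [0.41080555 0.21076804 0.57477575]
```

View pics/t2.png

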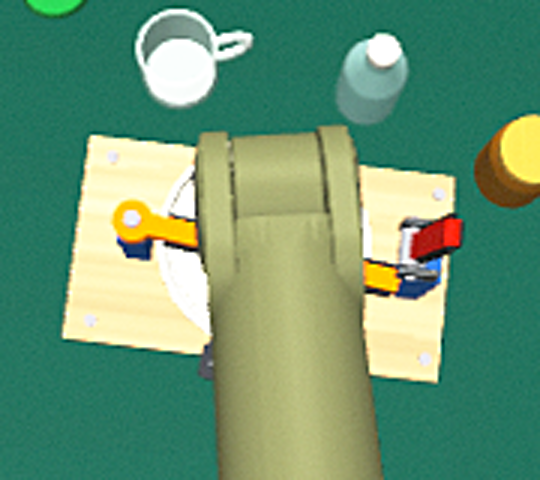

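The strap follows the finger: it lies from (132,218) to (395,282) in the crop, still about 0.12 rad from home, and the lever is up. I'll push on in small steps until force builds.

Emit:
send_rows --rows '[{"hand": 0,"x": 4,"y": 0,"z": 0,"roll": 3},{"hand": 0,"x": 4,"y": 0,"z": 0,"roll": 0},{"hand": 0,"x": 3,"y": 0,"z": 0,"roll": 0},{"hand": 0,"x": 0,"y": 0,"z": 0,"roll": 0},{"hand": 0,"x": 0,"y": 0,"z": 0,"roll": 0}]'

```text
time: 4.95
position: [0.5384, -0.0403, 0.1989]
tool_rot: [2.304, 2.135, 0.002]
ft_force: [0.1, 0.7, 0.8]
grip_width: 0.005
grip_force: 0.0
```

Emit:
send_rows --rows '[{"hand": 0,"x": 2,"y": 0,"z": 0,"roll": 0},{"hand": 0,"x": 2,"y": 0,"z": 0,"roll": 0},{"hand": 0,"x": 0,"y": 0,"z": 0,"roll": 0},{"hand": 0,"x": 0,"y": 0,"z": 0,"roll": 0}]'

```text
time: 5.35
position: [0.542, -0.0407, 0.1986]
tool_rot: [-2.303, -2.136, 0.0]
ft_force: [-1.9, -0.5, 1.0]
grip_width: 0.002
grip_force: 0.7
```

Emit:
send_rows --rows '[{"hand": 0,"x": 2,"y": 0,"z": 0,"roll": 0},{"hand": 0,"x": 0,"y": 0,"z": 0,"roll": 0},{"hand": 0,"x": 0,"y": 0,"z": 0,"roll": 0}]'

```text
time: 5.65
position: [0.5423, -0.0406, 0.1984]
tool_rot: [-2.301, -2.134, 0.006]
ft_force: [-6.4, -0.7, 4.7]
grip_width: 0.002
grip_force: 3.4
```

```bash
python3 - <<'E'
from h import *
s=get_state();print(s['position'],s['ft_force'])
I=get_image("side");cv2.imwrite("pics/s2.png",cv2.resize(I[100:320,190:390],None,fx=2.7,fy=2.7,interpolation=2))
q=[.5616,-.0427,-.0759]
print(proj('side',W(q,[(-14,-105,144),(-14,60,144)])),proj('top',W(q,[(-14,-105,144),(-14,80,144)])))
I=get_image("top");cv2.imwrite("pics/t3.png",cv2.resize(I[180:260,200:340],None,fx=5,fy=5,interpolation=2))
E
```

```text
[ 0.54234851 -0.04058255  0.19835205] [-6.4428346  -0.66217948  4.65833225]
[[333.48416071 178.03232881]
 [276.93449029 214.18439118]] [[308.25713254 228.27249762]
 [236.71076271 220.48068617]]
```

View pics/t3.png

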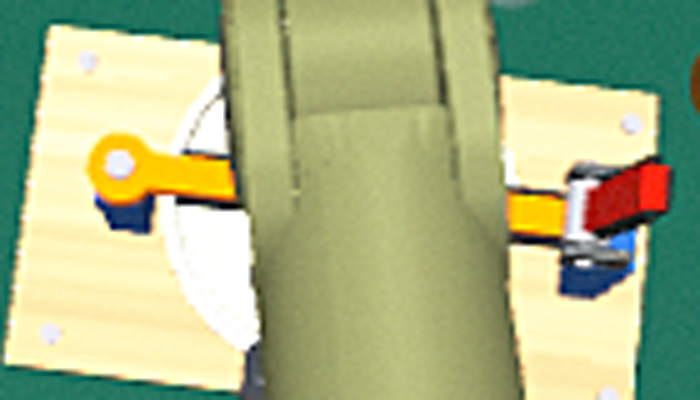

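The strap is parallel to the board: 6.35° against 6.3°, running (118,165) to (567,215) in the crop. Its end is under the keeper and force jumped with no motion, so it is at its stop. The lever is still up. I'll back off, rise and go in front of the lever.

Emit:
send_rows --rows '[{"hand": 0,"x": -8,"y": 0,"z": 0,"roll": 0},{"hand": 0,"x": -8,"y": 0,"z": 0,"roll": 0},{"hand": 0,"x": 0,"y": 0,"z": 32,"roll": 0},{"hand": 0,"x": 0,"y": 0,"z": 32,"roll": 0},{"hand": 0,"x": 0,"y": 0,"z": 33,"roll": 0},{"hand": 0,"x": 10,"y": -28,"z": 0,"roll": 0},{"hand": 0,"x": 10,"y": -28,"z": 0,"roll": 0},{"hand": 0,"x": 7,"y": -28,"z": 0,"roll": 0},{"hand": 0,"x": 0,"y": 0,"z": 0,"roll": 0}]'

```text
time: 6.65
position: [0.5551, -0.1299, 0.2954]
tool_rot: [2.309, 2.127, -0.001]
ft_force: [0.1, -0.7, 0.1]
grip_width: 0.007
grip_force: 0.0
```

```bash
python3 - <<'E'
from h import *
s=get_state();print(s['position'],s['ft_force'])
I=get_image("side");cv2.imwrite("pics/s3.png",cv2.resize(I[80:300,180:400],None,fx=2.7,fy=2.7,interpolation=2))
q=[.5616,-.0427,-.0759]
for a in(0.1,.3,.5,.7,.9,1.1,1.3,1.5):
    u=125+65*np.sin(a)-6*np.cos(a)-9.5; z=164+65*np.cos(a)+6*np.sin(a)+70
    print(a,(W(q,(0,-u,z))[0]*1000).round())
E
```

```text
[ 0.55508913 -0.12993116  0.29537086] [ 0.11994726 -0.69785731  0.07597366]
0.1 [ 553. -158.  299.]
0.3 [ 552. -171.  298.]
0.5 [ 551. -184.  294.]
0.7 [ 550. -195.  288.]
0.9 [ 549. -205.  279.]
1.1 [ 549. -213.  269.]
1.3 [ 548. -219.  257.]
1.5 [ 548. -222.  245.]
```

View pics/s3.png

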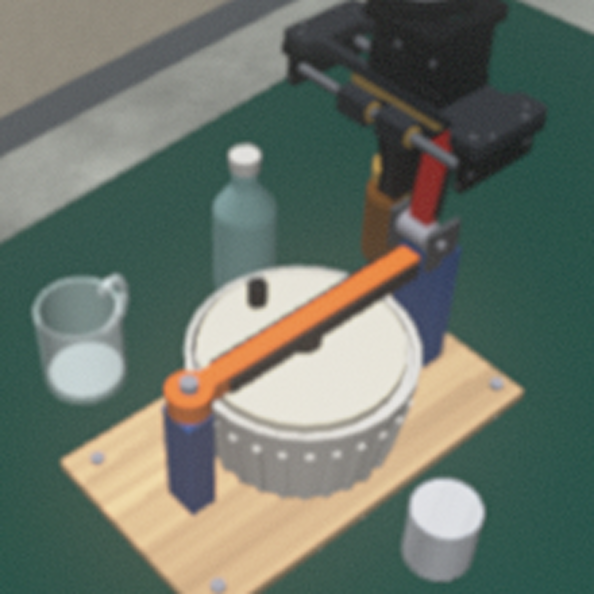

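```bash
python3 - <<'E'
from h import *
q=[.5616,-.0427,-.0759]
for n,P in dict(tip=(.5551,-.1299,.2254),tcp=(.5551,-.1299,.2954)).items():print(n,(proj('side',P)-[180,80])*2.7)
for a in(0,.1,.2,.3):print(a,(proj('side',W(q,[(0,-125-101*np.sin(a),164+101*np.cos(a)),(0,-125+60*-np.sin(a)+7,164+60*np.cos(a))]))-[180,80])*2.7)
E
```

```text
tip [[396.2946525  187.00991906]]
tcp [[405.20788648 111.55239414]]
0 [[435.69163244 126.05519104]
 [423.5399372  172.44926811]]
0.1 [[444.56464744 121.5509277 ]
 [428.73498488 169.66837249]]
0.2 [[453.07430573 118.22790259]
 [433.75298585 167.54090778]]
0.3 [[461.12752339 116.10105765]
 [438.54047617 166.08274212]]
```

The strap lies across the lid under the lever. The finger tip at (396,187) is beside and in front of the red lever at (430,175), whose lean is about 0.1 rad. Next I'll push the lever along its arc.

Emit:
send_rows --rows '[{"hand": 0,"x": -1,"y": -14,"z": 0,"roll": 0},{"hand": 0,"x": -1,"y": -14,"z": 0,"roll": 0},{"hand": 0,"x": -1,"y": -13,"z": 0,"roll": 0},{"hand": 0,"x": -1,"y": -13,"z": -3,"roll": 0},{"hand": 0,"x": -1,"y": -11,"z": -6,"roll": 0},{"hand": 0,"x": -1,"y": -10,"z": -8,"roll": 0},{"hand": 0,"x": 0,"y": 0,"z": 0,"roll": 0}]'

```text
time: 7.4
position: [0.5485, -0.2021, 0.2773]
tool_rot: [2.306, 2.133, -0.002]
ft_force: [-0.5, 0.3, -1.3]
grip_width: 0.001
grip_force: 0.0
```

Emit:
send_rows --rows '[{"hand": 0,"x": 0,"y": -8,"z": -10,"roll": 0},{"hand": 0,"x": 0,"y": -6,"z": -11,"roll": 0},{"hand": 0,"x": 0,"y": -3,"z": -11,"roll": 0},{"hand": 0,"x": 0,"y": 0,"z": 0,"roll": 0},{"hand": 0,"x": 0,"y": 0,"z": 0,"roll": 0}]'

```text
time: 7.9
position: [0.5488, -0.2168, 0.2458]
tool_rot: [-2.303, -2.136, 0.001]
ft_force: [0.7, 0.5, 0.7]
grip_width: 0.003
grip_force: 0.0
```

Emit:
send_rows --rows '[{"hand": 0,"x": 0,"y": 0,"z": -3,"roll": 0},{"hand": 0,"x": 0,"y": 0,"z": -2,"roll": 0},{"hand": 0,"x": 0,"y": 0,"z": -2,"roll": 0},{"hand": 0,"x": 0,"y": 0,"z": 0,"roll": 0},{"hand": 0,"x": 0,"y": 0,"z": 0,"roll": 0}]'

```text
time: 8.4
position: [0.5494, -0.2165, 0.2436]
tool_rot: [2.301, 2.135, -0.001]
ft_force: [-8.4, 1.5, 18.5]
grip_width: 0.005
grip_force: 9.4
```

The hand met 18.5 N at z 0.244, about the height expected with the lever down (0.245). I'll rise clear and check.

Emit:
send_rows --rows '[{"hand": 0,"x": 0,"y": 0,"z": 15,"roll": 0},{"hand": 0,"x": 0,"y": 0,"z": 30,"roll": 0},{"hand": 0,"x": 0,"y": 0,"z": 40,"roll": 0},{"hand": 0,"x": -40,"y": 0,"z": 10,"roll": 0},{"hand": 0,"x": -40,"y": -20,"z": 0,"roll": 0},{"hand": 0,"x": -20,"y": -40,"z": 0,"roll": 0},{"hand": 0,"x": 0,"y": -50,"z": 0,"roll": 0},{"hand": 0,"x": 0,"y": -50,"z": 0,"roll": 0},{"hand": 0,"x": 0,"y": -20,"z": 0,"roll": 0},{"hand": 0,"x": 0,"y": 0,"z": 0,"roll": 0}]'

```text
time: 9.4
position: [0.4473, -0.4008, 0.3336]
tool_rot: [-2.309, -2.129, 0.001]
ft_force: [0.2, 0.5, 0.2]
grip_width: 0.008
grip_force: 0.0
```

```bash
python3 - <<'E'
from h import *
s=get_state();print(s['position'],s['ft_force'])
a=get_image("side")[80:300,180:400];b=get_image("top")[140:300,180:380]
cv2.imwrite("pics/f.png",np.hstack([cv2.resize(a,(390,390)),cv2.resize(b,(400,390))]))
q=[.5616,-.0427,-.0759]
for a in(1.3,1.4,1.5):print((proj('side',W(q,(0,-125-101*np.sin(a),164+101*np.cos(a))))-[180,80])*390/220)
E
```

```text
[ 0.44726344 -0.40077288  0.33361625] [0.16018742 0.50815489 0.18982977]
[[330.66624319 100.88019436]]
[[330.59097622 106.29305825]]
[[330.0015718  112.03050409]]
```

View pics/f.png

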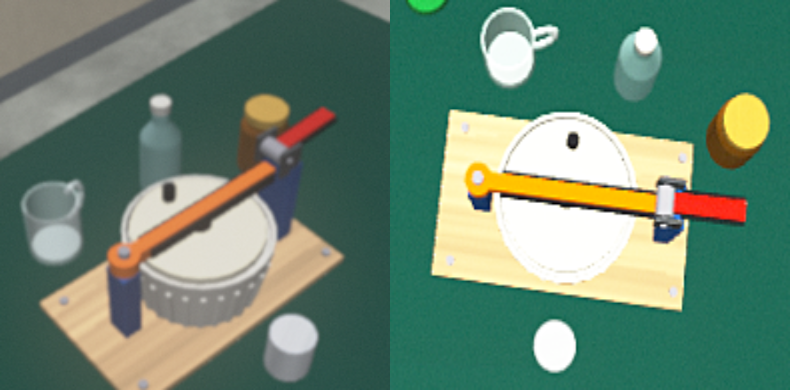

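The strap lies across the lid into the keeper. The lever is down, with its tip at (332,114) against (330,112) predicted for 1.5 rad. The tin, jar, bottle and jug are where they were and the hand is clear, so I'm handing in.

```bash
python3 -c "
from bench import *
print(close_job())"
```

```text
the job is handed in; nothing more can be done
None
```

The clamp is closed and the job handed in; the final pictures show the strap home, the lever fully down, the lid and loose things undisturbed and the hand clear, but the judge's verdict was not shown.

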